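# Uncap the red paint dauber

## Robot

A 6-joint arm with a two-finger parallel gripper is mounted at the origin on the work surface. World frame = base frame: x ahead of the robot, y to its left, z up, the work surface at z = 0. Lengths are in m, angles in rad, forces in N, time in s.
With the tool pointing down it reaches from about 0.35 to 0.725 m from the base axis. Payload 4.3 kg.
Tool frame: the origin (TCP) lies at the very end of the fingers, on their centre line; the grasp point (between the pads) lies 19 mm behind it (manip.tcp_to_grasp is the distance from the TCP to the grasp point, in m); z points along the fingers, y is the line along which they close (so a half turn about z gives the same grasp; the last joint's range is limited). The gripper opens to 85 mm and grips with 20 to 120 N. Pads are 22 mm wide; open, the fingers measure 114 mm over their backs; the gripper's body (76 mm by 85 mm) begins 54 mm behind the grasp point. The pads swing forward as they close: fully open they stand 13 mm farther back than shut.
Start: joints at [-1.324, 0.377, 0.081, 1.274, 0, 1.46], TCP at [0.201, -0.539, 0.231] pointing down, gripper open.
Joint ranges: [-2.72, 2.72], [-0.84, 1.66], [-1.02, 1.22], [-1.77, 2.12], [-1.37, 1.28], [-3.14, 3.14]. Speed limits (rad/s): [2.57, 2.57, 3.14, 3.14, 3.14, 3.14].

## Interface

Orientations are given as a unit quaternion [x, y, z, w].
In Python, from rig import manip, optics, finder gives the robot as it stands. Calls block until the motion is done:
- manip.goto(position, orientation): joint-space move of the TCP to a pose.
- manip.move_l(position, rot=None, rate=0.15, contact_N=None): straight line of the TCP; rot=None keeps the orientation; rate is the mean speed in m/s. With contact_N (N) it stops when the force on the tool has changed by that much, and returns True; else False.
- manip.set_joints(angles): joint-space move.
- manip.open_jaws() and manip.gripper_close(effort=None): open the fingers fully, or close them until they stop; effort is the grip in N (None keeps the last).
- manip.wait(seconds).
- manip.inverse_kinematics(position, orientation): joint angles nearest the present ones, or None.
- optics.read_camera(name): name is "scene" or "top"; returns the picture (480x640x3 uint8, blue, green, red); there is no depth.
- optics.camera_model(name): a dict with "intrinsics" (3x3 intrinsics, pixels), "k1" (the pictures are not rectified: a ray, as slopes to the right and down, at radius r is drawn at 1 + k1 r^2 times it, then the intrinsics apply), "rvec" (rotation vector, rad) and "tvec" (3), from world to camera coordinates, as OpenCV has them. Camera axes: x right, y down, z forward; pixel columns grow to the right and rows downward; lengths in m; the calibration is good to about 2 mm. A picture is of the moment at which its call begins. camera_model takes no time and is no camera call.
A pose or a line that the arm cannot do raises manip.MotionError and nothing moves.
- manip.close_job(): hands the job in; it is judged then, once.
Trained networks look in the newest picture that a camera, given by its name, has taken for a name from the list of things; names that differ only in an ending like _2 or _b are one class to them, and where a whole thing is asked for, a point or a joint stands for the part that bears it (a point fixed in the world has none). Each returns a list of dicts, best first, with "conf" (0 to 1); they miss things now and then, are a little off and sometimes report something else, mostly with a low value. They report only what shows in the picture. A call takes as long as a camera call. They do not tell look-alikes from the thing itself.
- finder.cut_out(camera, query): "region" (480x640 bool, what is visible of it) and "pixel" ([column, row] in pixels, amid what is visible of it).
Readings, each from a call of its own:
- manip.get_time(): time.
- manip.get_joint_pos(): joint angles.
- manip.get_joint_velocities(): joint speeds.
- manip.get_effort(): joint torques, N m.
- manip.get_tcp_pos(): TCP position.
- manip.get_orientation(): TCP orientation.
- manip.get_force(): force on the tool from outside, world axes, zero at the start.
- manip.get_ft_torque(): the same for the moment, N m.
- manip.get_grip_width(): finger opening in m.
- manip.get_grip_force(): force on a finger pad.
Only numpy, scipy, OpenCV 4.12 (cv2) and the standard library are available. Lean on these libraries where they do the work, as an engineer would, in place of code of your own. Each camera call takes 0.05 s, during which the arm holds its last target. There are 200 camera calls.

## Task

Take the loose red cap off the red paint dauber that leans in its stand, and stand it upright, open end down, flat on the floor of the red cap dish. Set it down in the dish before letting go rather than dropping it, never let it land on the table, and leave the green cap and the other things on the table where they are.

Things in the scene. Friction and masses are not known exactly. Their poses are not given: they have to be found in the camera images.
- red_dauber: Red paint dauber, bottle 40 mm in diameter, held fast leaning in a wooden stand (fixed; base 130 x 80 mm, x -53 to +77). Origin: on the table under the stand, z up. The bottle leans 30 degrees from vertical to this frame's -x: foot to tip is (-0.5, 0, 0.866). Shoulder centre at (-5, 0, 139.3) mm; beyond it a neck 21 mm in diameter, 34 mm long, is inside the cap
- red_seat (a point): the centre of the red dauber's shoulder, where the middle of the cap's open end sits at first
- red_cap: The red cap: hollow cylinder, outer diameter 30, inner 24, height 50 mm, closed at the top, 25 g. Origin: centre of its open end; z along its axis to the closed end. It starts loosely over the neck of the dauber of its colour, open end on the shoulder, leaning with it (up to 5 degrees of play)
- red_dish: The red dish: a shallow round cap dish fixed to the table, 66 mm in outer and 58 mm in inner diameter, 18 mm high to the rim, floor 4 mm thick. The origin is the centre of its underside on the table, z up
- red_dish_floor (a point): the centre of the red dish's inner floor (4 mm above the table), where the cap is to stand
- green_dauber: Green paint dauber, bottle 40 mm in diameter, held fast leaning in a wooden stand (fixed; base 130 x 80 mm, x -53 to +77). Origin: on the table under the stand, z up. The bottle leans 30 degrees from vertical to this frame's -x: foot to tip is (-0.5, 0, 0.866). Shoulder centre at (-5, 0, 139.3) mm; beyond it a neck 21 mm in diameter, 34 mm long, is inside the cap
- green_cap: The green cap: hollow cylinder, outer diameter 30, inner 24, height 50 mm, closed at the top, 25 g. Origin: centre of its open end; z along its axis to the closed end. It starts loosely over the neck of the dauber of its colour, open end on the shoulder, leaning with it (up to 5 degrees of play); leave it on
- green_dish: The green dish: a shallow round cap dish fixed to the table, 66 mm in outer and 58 mm in inner diameter, 18 mm high to the rim, floor 4 mm thick. The origin is the centre of its underside on the table, z up; stays empty
- caddy: bystander: red crayon caddy, 200 x 120 mm, 85 mm high, with a carry handle along its length up to 186 mm; origin under its centre, x along the length
- jar: bystander: glass jar with a metal lid, 74 mm in diameter, 122 mm high; origin under its centre
- pencil_cup: bystander: wooden pencil cup, 72 mm in diameter, 95 mm high, pencils to 162 mm; origin under its centre
Mind the look-alikes: they are no part of the job. What is shaped like the red_cap but black or grey is not meant.

How it is judged:
On the way, in this order (a step that is already met when the one before it is completed fails the run):
1. the red cap is off the dauber, in the gripper (distance between red_cap and red_seat above 0.06 m and contact force between the fingers and red_cap above 0.3 N), for 0.2 s.
2. the red cap is lowered into the red dish, its open end within 12 mm of the floor, while the fingers still hold it (horizontal distance between red_cap and red_dish_floor below 0.016 m and z of red_cap in the frame of red_dish_floor below 0.012 m and contact force between the fingers and red_cap above 0.3 N), for 0.1 s.
At the end, for the whole second after the job is handed in: The red cap stands in the red dish, open end down on its floor (origin within 5 mm of the floor's height and 16 mm of its centre), upright within 0.15 rad, at rest and released. The green cap is still on its dauber (within 15 mm) and the caddy, jar and pencil cup are within 30 mm of where they were (horizontal distance between red_cap and red_dish_floor below 0.016 m and angle between red_cap's own z axis and vertical below 0.15 rad and z of red_cap in the frame of red_dish_floor between -0.005 and 0.005 m and linear speed of red_cap below 0.02 m/s and angular speed of red_cap below 0.3 rad/s and distance of green_cap from where it was at the start of the episode below 0.015 m and distance of each of caddy, jar, pencil_cup from where it was at the start of the episode below 0.03 m); the robot touches nothing.
It fails at once if the red cap is put down or falls on the table outside the red dish (height (world z) of red_cap below 0.03 m and horizontal distance between red_cap and red_dish_floor above 0.04 m).
It fails at once if the green cap is moved by more than 15 mm (distance of green_cap from where it was at the start of the episode above 0.015 m).
It fails at once if the caddy, jar or pencil cup is moved by more than 30 mm or tipped over (distance of any of caddy, jar, pencil_cup from where it was at the start of the episode above 0.03 m or angle between any of caddy, jar, pencil_cup's own z axis and vertical above 0.4 rad).
It also fails if it takes over 38 s, if anything falls off the work surface, if the arm or the gripper's body presses on something with over 40 N, if the wrist force passes 120 N, or if a joint passes its speed limit or range.

## Working session

There is one attempt and no reset: what is moved stays moved. The work goes in short steps, each a Python script; the robot and the scene stay as the last script left them, time stands still between calls to the robot, and variables do not carry over. Pictures are saved under pics/ and viewed, at most 10 in all, crops included, and the job is handed in when it is done.

```bash
ls; mkdir -p pics; cat > h.py <<'E'
import numpy as np, cv2
from rig import manip, optics, finder
def ray(cam,px):
    m=optics.camera_model(cam);K=np.array(m["intrinsics"],float)
    R=cv2.Rodrigues(np.array(m["rvec"],float))[0];t=np.array(m["tvec"],float).ravel()
    d=cv2.undistortPoints(np.array([[px]],float),K,np.array([m["k1"],0,0,0.]))[0,0]
    v=R.T@np.array([d[0],d[1],1]);return -R.T@t,v/np.linalg.norm(v)
def at_z(cam,px,z):
    o,v=ray(cam,px);return o+v*(z-o[2])/v[2]
def tri(p1,p2,c1="scene",c2="top"):
    (o1,a),(o2,b)=ray(c1,p1),ray(c2,p2)
    s=np.linalg.lstsq(np.c_[a,-b],o2-o1,rcond=None)[0]
    q1,q2=o1+s[0]*a,o2+s[1]*b
    return (q1+q2)/2,np.linalg.norm(q1-q2)
def proj(cam,P):
    m=optics.camera_model(cam);K=np.array(m["intrinsics"],float)
    return cv2.projectPoints(np.array(P,float).reshape(-1,3),np.array(m["rvec"],float),np.array(m["tvec"],float),K,np.array([m["k1"],0,0,0.]))[0][:,0]
E
python3 - <<'E'
from h import *
np.set_printoptions(precision=3,suppress=True)
for c in("scene","top"):
    im=optics.read_camera(c);cv2.imwrite(f"pics/{c}0.png",im)
    o,v=ray(c,(320,240));print(c,o,v)
    for q in("red_dauber","red_cap","red_dish","green_dauber","green_cap","green_dish","caddy","jar","pencil_cup"):
        for r in finder.cut_out(c,q)[:4]:
            ys,xs=np.nonzero(r["region"])
            print(q,round(r["conf"],2),np.round(r["pixel"]),len(xs),xs.min(),xs.max(),ys.min(),ys.max(),im[r["region"]].mean(0).round())
print(manip.get_time())
E
```

```text
pics
scene [ 0.91  -0.617  1.3  ] [-0.262  0.426 -0.866]
red_dauber 0.93 [383. 232.] 2185 349 408 198 256 [102. 144. 186.]
red_cap 0.84 [340. 256.] 277 329 352 247 264 [126. 121. 117.]
red_cap 0.78 [371. 194.] 328 362 382 181 205 [ 51.  45. 170.]
red_cap 0.62 [378. 280.] 283 371 388 265 288 [53. 45. 40.]
red_cap 0.49 [395. 193.] 262 385 405 184 205 [135. 130. 126.]
red_dish 0.56 [253. 310.] 704 236 265 294 322 [ 49.  48. 201.]
green_dauber 0.74 [355. 320.] 2313 317 382 290 351 [103. 153. 174.]
green_cap 0.76 [341. 285.] 339 330 351 272 298 [ 74. 138.  48.]
green_dish 0.65 [340. 184.] 532 326 351 169 194 [ 93. 156.  60.]
caddy 0.68 [203. 414.] 7089 142 259 357 475 [ 33.  42. 158.]
jar 0.71 [448. 143.] 1260 433 466 114 163 [170. 162. 151.]
jar 0.58 [340. 284.] 346 330 351 273 298 [ 75. 138.  50.]
pencil_cup 0.96 [396. 105.] 1157 383 414 70 127 [ 60.  76. 103.]
pencil_cup 0.25 [340. 283.] 364 330 351 272 298 [ 76. 138.  49.]
top [0.449 0.029 1.33 ] [ 0.075 -0.017 -0.997]
red_dauber 0.94 [285. 201.] 1354 264 297 181 231 [131. 165. 203.]
red_dauber 0.63 [412. 268.] 498 396 420 256 281 [ 5
[... 268 characters left out ...]
0.55 [412. 267.] 531 396 421 256 281 [ 61.  63. 206.]
green_dauber 0.85 [372. 183.] 1438 357 394 159 213 [143. 182. 199.]
green_cap 0.61 [382. 189.] 225 376 389 177 196 [ 96. 158.  72.]
green_cap 0.52 [410. 270.] 546 396 421 256 281 [ 63.  64. 205.]
green_cap 0.22 [513. 246.] 4994 479 547 201 289 [ 53.  59. 176.]
green_dish 0.92 [244. 271.] 556 234 259 257 282 [111. 169.  81.]
green_dish 0.46 [150. 189.] 1109 128 170 172 207 [189. 179. 172.]
caddy 0.74 [512. 246.] 5044 479 548 201 289 [ 53.  59. 176.]
jar 0.79 [146. 189.] 1115 128 169 171 206 [191. 181. 174.]
pencil_cup 0.73 [126. 258.] 1151 102 150 243 274 [ 64.  81. 105.]
pencil_cup 0.18 [246. 270.] 563 233 259 257 283 [111. 169.  81.]
1.0
```

```bash
python3 - <<'E'
from h import *
np.set_printoptions(precision=4,suppress=True)
s=cv2.imread("pics/scene0.png");t=cv2.imread("pics/top0.png")
a=cv2.resize(s[150:350,220:420],(600,600),interpolation=cv2.INTER_CUBIC)
cv2.imwrite("pics/t0c.png",cv2.resize(t[140:300,215:435],None,fx=3.6,fy=3.6,interpolation=cv2.INTER_CUBIC));cv2.imwrite("pics/s0c.png",a)
print("cap",tri((371,194),(279,208)),"dish",tri((251,308),(408.5,268.5)),"gcap",tri((341,285),(382,189)))
print(tri((340,256),(322,226)),tri((378,280),(323,184)),tri((395,193),(234,211)))
E
```

```text
cap (array([0.6048, 0.1001, 0.1698]), np.float64(0.003958648705243449)) dish (array([ 0.4807, -0.217 ,  0.0116]), np.float64(0.0004991968234832638)) gcap (array([ 0.6568, -0.1272,  0.1621]), np.float64(0.004627253633833746))
(array([0.5845, 0.0025, 0.0139]), np.float64(0.0011348208701136902)) (array([0.6919, 0.0004, 0.0028]), np.float64(0.00220747860836209)) (array([0.6155, 0.2207, 0.0314]), np.float64(0.0004423472135080832))
```

View pics/scene0.png

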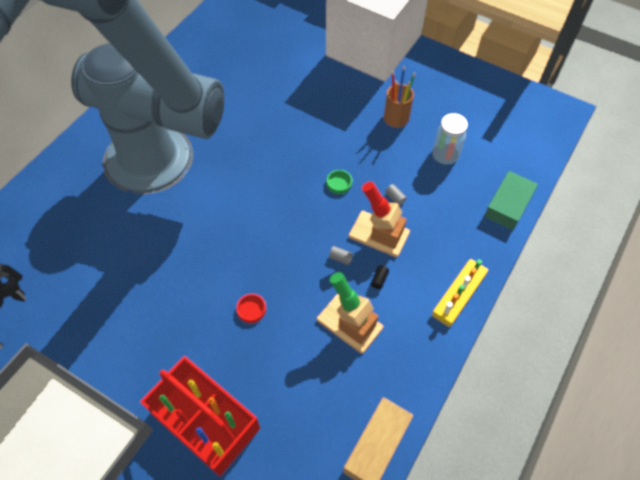

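View pics/t0c.png

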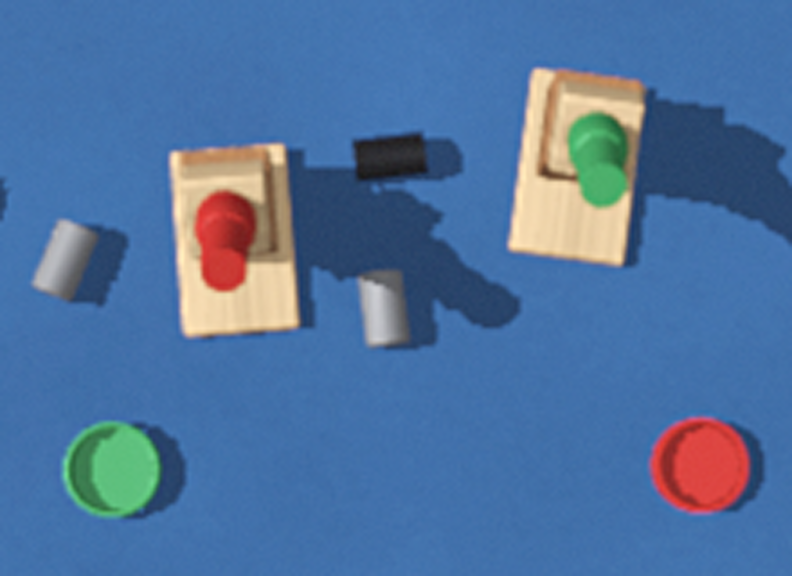

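View pics/s0c.png

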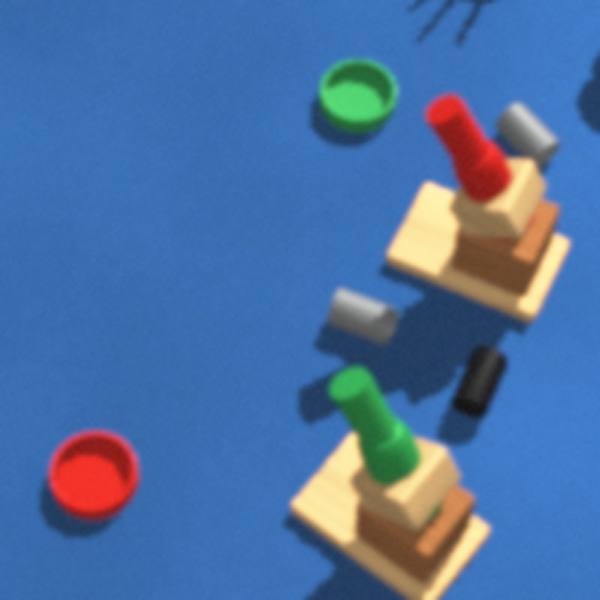

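```bash
cat > fit.py <<'E'
from h import *
from scipy.optimize import least_squares
np.set_printoptions(precision=4,suppress=True)
T=lambda p:np.array(p,float)/3.6+[215,140]
S=lambda p:np.array(p,float)/3+[220,150]
def w(p,L):
    x,y,a=p[:3];L=np.array(L,float).reshape(-1,3);c,s=np.cos(a),np.sin(a)
    return np.c_[x+c*L[:,0]-s*L[:,1],y+s*L[:,0]+c*L[:,1],L[:,2]]
tip=(-.030,0,.1826)
tc=T([(170,152),(287,144),(300,325),(184,336)]);sc=S([(386,257),(430,182)])
tt,st=T((223,269)),S((446,111))
print("tip tri",tri(st,tt))
def res(p):
    h=p[3]
    C=lambda *xy:[(x,y,h) for x,y in xy]
    a=proj("top",w(p,C((.077,.04),(.077,-.04),(-.053,-.04),(-.053,.04))+[tip]))-np.vstack([tc,tt])
    b=proj("scene",w(p,C((-.053,-.04),(-.053,.04))+[tip]))-np.vstack([sc,st])
    return np.r_[a.ravel(),b.ravel()]
f=least_squares(res,[.62,.1,0,.015],loss="soft_l1");print(f.x);print(f.fun.reshape(-1,2))
p=f.x;np.save("p.npy",p)
print("seat",w(p,(-.005,0,.1393)),"tip",w(p,tip))
# overlay of the cap cylinder and the dish
th=np.linspace(0,2*np.pi,40);ax=np.array([-.5,0,.866]);u=np.array([.866,0,.5]);v=np.array([0,1,0])
D=np.array([.4807,-.217,0])
out=[]
for cam,o,sz in(("top",(215,140),(220,160)),("scene",(220,150),(200,200))):
    im=cv2.imread(f"pics/{cam}0.png")[o[1]:o[1]+sz[1],o[0]:o[0]+sz[0]];k=3.6 if cam=="top" else 3
    im=cv2.resize(im,None,fx=k,fy=k,interpolation=cv2.INTER_CUBIC)
    for d,r in((0,.015),(.05,.015),(0,.02)):
        P=w(p,np.array([-.005,0,.1393])+d*ax+r*(np.outer(np.cos(th),u)+np.outer(np.sin(th),v)))
        cv2.polylines(im,[((proj(cam,P)-o)*k).astype(int)],1,(0,255,255),1)
    for r,z in((.033,.018),(.029,.004)):
        P=D+np.c_[r*np.cos(th),r*np.sin(th),0*th+z]
        cv2.polylines(im,[((proj(cam,P)-o)*k).astype(int)],1,(255,255,0),1)
    out.append(cv2.resize(im,None,fx=.5 if cam=='top' else .66,fy=.5 if cam=='top' else .66) if 0 else im)
a=out[0][130:520,150:780];b=out[1]
cv2.imwrite("pics/ov.png",np.hstack([cv2.resize(a,None,fx=.62,fy=.62),np.zeros((242,1,3),np.uint8)]) if 0 else np.vstack([cv2.resize(a,(484,300)),cv2.resize(b[60:540,40:540],(484,300))]))
E
python3 fit.py
```

```text
tip tri (array([0.5913, 0.1055, 0.1793]), np.float64(0.0026122667685935827))
[0.6212 0.1073 0.0902 0.011 ]
[[ 0.3256 -0.5598]
 [-0.5752 -0.5435]
 [-0.5514  0.1653]
 [-0.1879 -0.5798]
 [-0.0138 -0.7026]
 [-0.7329  0.0278]
 [-1.8108  0.2536]
 [-0.6596 -0.4725]]
seat [[0.6162 0.1069 0.1393]] tip [[0.5914 0.1046 0.1826]]
```

View pics/ov.png

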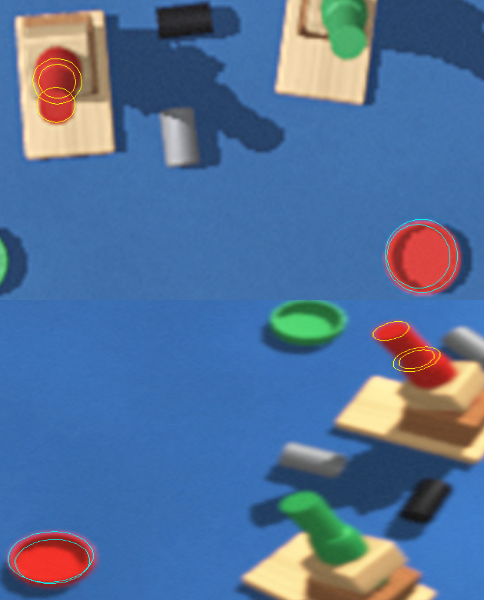

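```bash
cat > plan.py <<'E'
from h import *
from scipy.spatial.transform import Rotation as Ro
from scipy.optimize import minimize
np.set_printoptions(precision=4,suppress=True)
th=np.linspace(0,2*np.pi,60)
def red(cam,c,r=25):
    im=cv2.imread(f"pics/{cam}0.png").astype(int);m=(im[...,2]>110)&(im[...,2]-im[...,0]>60)&(im[...,2]-im[...,1]>60)
    k=np.zeros(m.shape,bool);k[c[1]-r:c[1]+r,c[0]-r:c[0]+r]=1;return m&k
M={"scene":red("scene",(251,308)),"top":red("top",(408,268))}
def cost(q):
    s=0
    for c,m in M.items():
        P=np.vstack([np.c_[q[0]+.033*np.cos(th),q[1]+.033*np.sin(th),0*th+z] for z in(0,.018)])
        h=cv2.convexHull(((proj(c,P)+.5)*16).astype(np.int32)) # x16 fixed point
        a=np.zeros((480*4,640*4),np.uint8);cv2.fillConvexPoly(a,(h//4).astype(np.int32),255)
        s+=np.abs(cv2.resize(a,(640,480),interpolation=cv2.INTER_AREA)/255.-m).sum()
    return s
g=minimize(cost,[.4807,-.217],method="Nelder-Mead",options=dict(initial_simplex=[[.4807,-.217],[.486,-.217],[.4807,-.212]],xatol=1e-4,fatol=.1))
print("dish",g.x,g.fun,{c:m.sum() for c,m in M.items()})
D=np.r_[g.x,0.004]
p=np.load("p.npy");yaw=p[2]
Rz=Ro.from_euler("z",yaw).as_matrix()
A=Rz@[-.5,0,.866];seat=np.array([p[0],p[1],0])+Rz@[-.005,0,.1393]
def q(z,y):
    z=z/np.linalg.norm(z);y=y-z*(y@z);y/=np.linalg.norm(y);return Ro.from_matrix(np.c_[np.cross(y,z),y,z]).as_quat()
E
python3 - <<'E'
from plan import *
print(seat,A,manip.get_orientation())
for s in(1,-1):
    Q=q(-A,s*Rz[:,1])
    for d in(.021,.13): print(s,d,manip.inverse_kinematics(seat+d*A,Q))
    for a in(0,.5,1,1.57,-.5,-1):
        Qd=q(np.array([0,0,-1.]),s*Ro.from_euler("z",a).apply([0,1,0]))
        print(s,a,manip.inverse_kinematics(D+[0,0,.021],Qd))
E
```

```text
dish [ 0.4801 -0.2177] 103.74901960784314 {'scene': np.int64(660), 'top': np.int64(558)}
[0.6162 0.1069 0.1393] [-0.498 -0.045  0.866] [0.9841 0.1774 0.     0.0001]
1 0.021 [ 0.0632  0.1137 -0.6361  0.2975  0.0135 -0.0234]
1 0.13 [ 0.0595 -0.0822 -0.5695  0.5601  0.0153 -0.0266]
1 0 [-0.5461  0.4406 -0.3965  0.7337  0.     -0.5461]
1 0.5 [-0.5461  0.4406 -0.3965  0.7337  0.     -1.0461]
1 1 [-0.5461  0.4406 -0.3965  0.7337  0.     -1.5461]
1 1.57 [-0.5461  0.4406 -0.3965  0.7337  0.     -2.1161]
1 -0.5 [-0.5461  0.4406 -0.3965  0.7337  0.     -0.0461]
1 -1 [-0.5461  0.4406 -0.3965  0.7337  0.      0.4539]
-1 0.021 [ 0.0632  0.1137 -0.6361  0.2975  0.0135  3.1182]
-1 0.13 [ 0.0595 -0.0822 -0.5695  0.5601  0.0153  3.115 ]
-1 0 [-0.5461  0.4406 -0.3965  0.7337  0.      2.5955]
-1 0.5 [-0.5461  0.4406 -0.3965  0.7337  0.      2.0955]
-1 1 [-0.5461  0.4406 -0.3965  0.7337  0.      1.5955]
-1 1.57 [-0.5461  0.4406 -0.3965  0.7337  0.      1.0255]
-1 -0.5 [-0.5461  0.4406 -0.3965  0.7337  0.      3.0955]
-1 -1 [-0.5461  0.4406 -0.3965  0.7337  0.     -2.6877]
```

```bash
python3 - <<'E'
from plan import *
Q=q(-A,Rz[:,1])
manip.goto([.38,-.2,.36],q(np.array([0,0,-1.]),np.array([.3,.9,0])))
manip.goto(seat+.13*A,Q)
print(manip.get_tcp_pos(),seat+.13*A,manip.get_time())
c=manip.move_l(seat+.021*A,rate=.08,contact_N=6)
print(c,manip.get_tcp_pos(),seat+.021*A,manip.get_force(),manip.get_time())
for c in("scene","top"): cv2.imwrite(f"pics/{c}1.png",optics.read_camera(c))
a=cv2.imread("pics/scene1.png")[140:240,310:450];b=cv2.imread("pics/top1.png")[160:260,220:360]
cv2.imwrite("pics/pre.png",cv2.resize(np.vstack([a,b]),None,fx=3,fy=3,interpolation=cv2.INTER_CUBIC))
E
```

```text
dish [ 0.4801 -0.2177] 103.74901960784314 {'scene': np.int64(660), 'top': np.int64(558)}
[0.552  0.1002 0.2523] [0.5515 0.101  0.2519] 3.9
False [0.606  0.106  0.1582] [0.6058 0.1059 0.1575] [ 0.5257  0.5619 -0.247 ] 5.4083
```

View pics/pre.png

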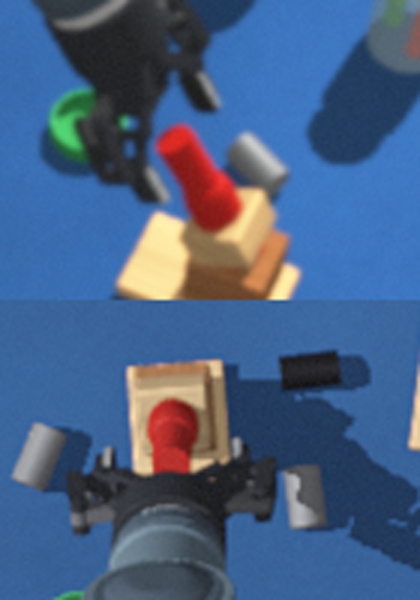

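```bash
python3 - <<'E'
from plan import *
manip.gripper_close(30)
print(manip.get_grip_width(),manip.get_grip_force(),manip.get_force(),manip.get_ft_torque())
P=manip.get_tcp_pos()
print(manip.move_l(np.array(P)+.09*A,rate=.08))
print(manip.get_tcp_pos(),manip.get_grip_width(),manip.get_grip_force(),manip.get_force(),manip.get_time())
Qd=q(np.array([0,0,-1.]),Ro.from_euler("z",-.6).apply([0,1,0]))
manip.goto(D+[-.0,0,.20],Qd)
print(manip.get_tcp_pos(),manip.get_grip_width(),manip.get_grip_force(),manip.get_time())
for c in("scene","top"): cv2.imwrite(f"pics/{c}2.png",optics.read_camera(c))
a=cv2.imread("pics/scene2.png")[180:340,170:330]
cv2.imwrite("pics/held.png",cv2.resize(a,None,fx=3.5,fy=3.5,interpolation=cv2.INTER_CUBIC))
E
```

```text
dish [ 0.4801 -0.2177] 103.74901960784314 {'scene': np.int64(660), 'top': np.int64(558)}
0.02823451440145018 29.526141425594687 [0.3029 2.5578 1.1168] [0.3315 0.4769 0.2313]
False
[0.5607 0.1023 0.2348] 0.0283545109588356 29.675632898105846 [-0.0945 -0.3169 -1.0661] 7.3417
[ 0.4804 -0.2168  0.2039] 0.028668885096863765 29.654257920389284 8.5833
```

View pics/held.png

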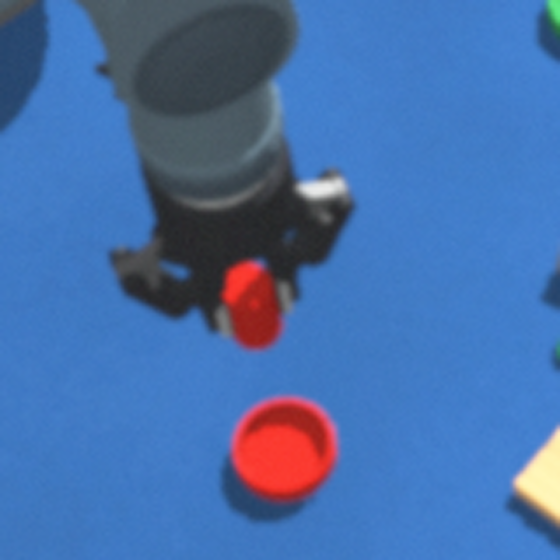

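```bash
python3 - <<'E'
from plan import *
manip.move_l(D+[0,0,.05],rate=.12)
print(manip.get_tcp_pos(),manip.get_force())
print(manip.move_l(D+[0,0,.013],rate=.015,contact_N=3))
print(manip.get_tcp_pos(),manip.get_force(),manip.get_ft_torque(),manip.get_grip_width(),manip.get_time())
manip.wait(.3)
a=[optics.read_camera(c) for c in("scene","top")]
cv2.imwrite("pics/low.png",cv2.resize(np.hstack([a[0][250:350,200:300],a[1][220:320,360:460]]),None,fx=4,fy=4,interpolation=cv2.INTER_CUBIC))
E
```

```text
dish [ 0.4801 -0.2177] 103.74901960784314 {'scene': np.int64(660), 'top': np.int64(558)}
[ 0.4807 -0.218   0.0547] [-0.2899 -0.8497  0.2505]
True
[ 0.4803 -0.2177  0.0248] [ 0.4116 -0.0741  3.869 ] [ 0.0466  0.0655 -0.018 ] 0.028654368778088125 11.825
```

View pics/low.png

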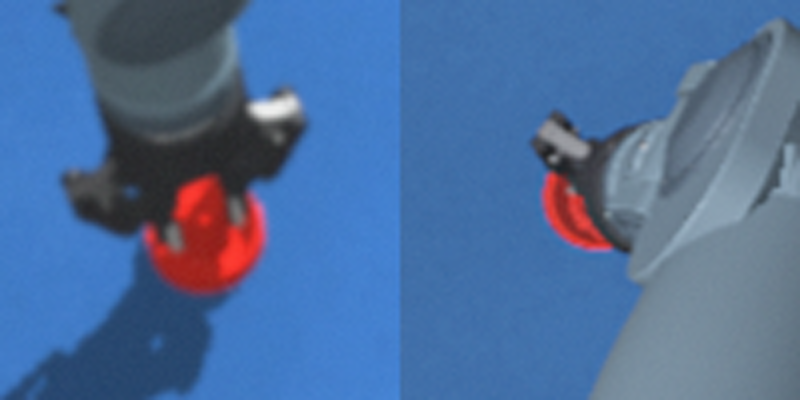

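```bash
python3 - <<'E'
from plan import *
manip.open_jaws();manip.wait(.3)
manip.move_l(D+[0,0,.12],rate=.06)
manip.goto([.35,-.28,.30],manip.get_orientation());manip.goto([.20,-.539,.231],manip.get_orientation());manip.wait(.3)
print(manip.get_time(),manip.get_force())
a=[]
for c in("scene","top"):
    a.append(optics.read_camera(c));
    print(c,[(round(r["conf"],2),r["pixel"]) for r in finder.cut_out(c,"red_cap")])
    print(proj(c,D+[0,0,.05]),proj(c,D+[0,0,.025]))
cv2.imwrite("pics/end.png",cv2.resize(np.hstack([a[0][250:350,200:300],a[1][220:320,360:460]]),None,fx=4,fy=4,interpolation=cv2.INTER_CUBIC))
E
```

```text
dish [ 0.4801 -0.2177] 103.74901960784314 {'scene': np.int64(660), 'top': np.int64(558)}
17.3167 [0.6786 0.4874 0.2049]
scene [(0.82, [395.1, 192.9]), (0.73, [252.7, 306.2]), (0.67, [340.4, 256.1]), (0.58, [377.7, 278.4])]
[[248.8589 300.3341]] [[249.9698 304.9638]]
top [(0.8, [231.5, 210.0]), (0.68, [410.6, 265.5]), (0.53, [321.7, 226.9]), (0.5, [321.7, 184.2]), (0.32, [282.3, 202.8])]
[[412.0778 268.457 ]] [[410.1395 268.6726]]
```

View pics/end.png

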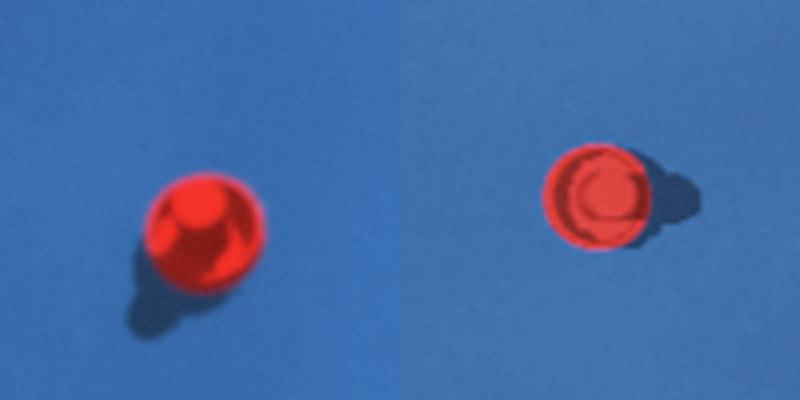

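The cap stands upright in the dish: its top disc is at about (250, 301) in the scene view and (412, 267.5) in the top view. Both are within about 1.5 px of where the top of an upright, centred cap should appear.

```bash
python3 -c "
from rig import manip
print(manip.close_job())"
```

```text
the job is handed in; nothing more can be done
None
```

The red cap stands upright, open end down and released, on the floor of the red dish, and I handed the job in just after 17 s on the robot's clock; the judge's verdict was not shown.

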